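# Clamp a culture dish on the shaker and switch it on

## Task

Get the shaker running with the red culture dish: push the dish along the platform between the blue rails until it is fully home against the blue stop at the back, then flip the red-handled clamp lever over the dish until it snaps shut, and then flip the shaker's toggle switch over to its green-dot side. Only push the dish, do not pick it up or tip it, and leave the other things on the table alone.

Things in the scene. Friction and masses are not known exactly. Their poses are not given: they have to be found in the camera images.
- shaker: Orbital shaker, white housing, fixed to the table, 220 (x) x 250 (y) mm. Origin on the table under the platform's mid line; x points to its back (the stop), y to its left, z up. On top an aluminium platform with a black mat, mat top 62 mm above the table, x from -0.112 to 0.092. Two blue rails, 10 mm above the mat, run along x, inner faces at y = -0.053 and 0.053. Nothing but the levers moves.
- stop (a point): Middle of the lower edge of the blue stop bar's front face, shaker frame (0.0765, 0, 0.062). The bar lies across the back of the platform from rail to rail, 12 mm higher than the mat.
- home (a point): Point on the mat's top face, shaker frame (0.030, 0, 0.062): where the centre of the dish's underside lies when the dish is fully home and central. Axes as the shaker's.
- dish: Red (blood agar) culture dish with its lid, round, 93 mm across the lid, 16 mm high, 25 to 40 g, loose, lying flat on the mat between the rails and some way in front of the stop. Origin: centre of its underside. It slides easily.
- clamp_lever (a joint): Over-centre clamp lever, turning about the shaker's x axis. 0: open, red handle leaning 0.6 rad from upright to the shaker's left (+y), hold-down arm up in the air; 1.2: shut, handle leaning 0.6 rad to the right over the dish, arm level, rubber foot 3 mm above the lid. A spring holds it at both ends and throws it over once past the middle (0.6, upright); flipping takes about 4 N at the handle's end.
- clamp_hinge (a point): Hinge of the clamp lever at the left rear of the platform, shaker frame (0.050, 0.082, 0.096). Its steel bracket measures 44 (x) x 36 (y) mm and reaches 104 mm above the table.
- handle_tip (a point): Centre of the round upper end of the clamp's handle, 85 mm from the hinge. The red grip is 20 mm in diameter, covers the last 40 mm of the handle and ends 10 mm past this point. Moves with the lever: about 166 mm above the table when open or shut, 181 mm when upright.
- power_switch (a joint): Toggle switch with a steel bat, turning about the shaker's y axis. 0: off, bat leaning 0.4 rad from upright to the shaker's front (white dot); 0.8: on, leaning 0.4 rad to the shaker's back (green dot). A spring holds it at both ends and throws it over past the middle (0.4, upright); takes about 3 N at the end of the bat.
- switch_hinge (a point): Hinge of the switch, shaker frame (-0.040, -0.098, 0.055), on a black bezel 80 (x) x 36 (y) mm whose top is 54 mm above the table, on the housing's strip to the right of the platform.
- switch_tip (a point): Centre of the 11 mm ball at the end of the switch's bat, 36 mm from its hinge axis, about 88 mm above the table. Moves with the bat.
- saline_bottle: Bystander: white bottle with blue cap, 46 mm in diameter, 90 mm high, origin at the centre of its underside.
- amber_bottle: Bystander: amber bottle with black cap, 40 mm in diameter, 82 mm high, origin at the centre of its underside.
- brown_dish: Bystander: dark brown culture dish, 93 mm across, 16 mm high, on the table, origin at the centre of its underside.
- tape_roll: Bystander: roll of beige tape, 104 mm across, 24 mm high, lying flat, origin at the centre of its underside.
- timer: Bystander: white timer, 59 x 66 x 22 mm, origin at the centre of its underside.
- marker: Bystander: white and blue felt marker, 136 mm long along its y, 15 mm thick, lying, origin at the centre of its underside.
Not all that is in view belongs to the job. Several things have the shape of the dish; the one meant has the colours described above.

How it is judged:
By the outcome, as a careful person would: the job done as asked, in the order asked, and still so for the second after the job is handed in, with the robot touching nothing.
It also fails if it takes over 61 s, if anything falls off the work surface, if the arm or the gripper's body presses on something with over 40 N, if the wrist force passes 120 N, or if a joint passes its speed limit or range.

## Robot

A 7-joint arm with a two-finger parallel gripper is mounted at the origin on a cart in front of the work surface, level with it; the furniture and walls round the work are solid. World frame = base frame: x ahead of the robot, y to its left, z up, the work surface at z = 0. Lengths are in m, angles in rad, forces in N, time in s.
With the tool pointing down it reaches from about 0.425 to 0.925 m from the base axis. Payload 6.8 kg.
Tool frame: the origin (TCP) lies on the mounting face of the last link; the fingertips stand 173 mm ahead of it and the grasp point (between the pads) lies 155 mm ahead of it; z points along the fingers, y is the line along which they close (so a half turn about z gives the same grasp; the last joint's range is limited). The gripper opens to 85 mm and grips with 20 to 120 N. Pads are 22 mm wide; open, the fingers measure 114 mm over their backs; the gripper's body (76 mm by 85 mm) begins 54 mm behind the grasp point. The pads swing forward as they close: fully open they stand 13 mm farther back than shut.
Start: joints at [-1.442, 0.477, 0.022, 1.555, -0.011, 1.109, -0.083], TCP at [0.158, 0.656, 0.405] pointing down, gripper open.
Joint ranges: [-2.96, 2.96], [-0.34, 2.1], [-1.41, 1.46], [0.24, 2.44], [-1.37, 4.51], [0.17, 1.92], [-2.96, 2.96]. Speed limits (rad/s): [2.39, 2.39, 3.14, 3.14, 3.14, 3.14, 3.14].

## Interface

Orientations are given as a unit quaternion [w, x, y, z].
In Python, from station import bot gives the robot as it stands. The module is installed in compiled form; this text tells all that it offers.
- The arm moves only by the shell command python3 -m pendant 'ROWS' [FORCE]. ROWS is JSON, a list of rows, each a list of 5 numbers: the finger opening in m, from 0 to 0.0854, then the shift along the tool's x, y, z in m, then the turn about the tool's z in degrees. In form: [[jaw, x, y, z, yaw], ...]. A call has 1 to 12 rows; each row shifts and turns the commanded pose from where the row before left it, along the tool's axes as they then stand; what a row does not reach is not made up. A row lasts 1/12 s, in which the tool goes at most 41.7 mm and 7.16 degrees, less where a joint would pass 70% of its speed; a pose out of reach is approached as far as the arm can. A call with a gripper value outside its range is refused whole. The fingers move at their own pace and stop on an object; FORCE is the grip in N (left out, the last holds). Time passes only in rows, so rows that do not move let the fingers close. It gives the time, the measured TCP pose, the force, the opening and the grip force at its end, in the units of the state.
- bot.get_obs(): the state, without advancing time (a new reading comes with each control period).
- bot.read_camera(name): name is "scene" or "top" or "wrist"; returns (picture, depth): 480x640x3 uint8, blue, green, red; 480x640 float32, m along the optical axis (not along the pixel's ray), 0 where there is no reading.
- bot.camera_model(name): a dict with "intrinsics" (3x3 intrinsics, pixels), "R" (3x3) and "t" (3): a world point X has camera coordinates R X + t. Camera axes: x right, y down, z forward; pixel columns grow to the right and rows downward; lengths in m; the calibration is good to about 2 mm. A picture is of the moment at which its call begins: read the wrist's pose just before it. camera_model takes no time and is no camera call; for the wrist camera it gives the pose at the moment of the call.
- bot.hand_in(): hands the job in; it is judged then, once.
Trained networks look in the newest picture that a camera, given by its name, has taken for a name from the list of things; names that differ only in an ending like _2 or _b are one class to them, and where a whole thing is asked for, a point or a joint stands for the part that bears it (a point fixed in the world has none). Each returns a list of dicts, best first, with "score" (0 to 1); they miss things now and then, are a little off and sometimes report something else, mostly with a low value. They report only what shows in the picture. A call takes as long as a camera call. They do not tell look-alikes from the thing itself.
- bot.boxes_of(name, camera): "at" ([column, row] in pixels, amid what is visible of it).
- bot.trace(name, camera): "mask" (480x640 bool, what is visible of it) and "at" ([column, row] in pixels, amid what is visible of it).
- bot.pinpoint(name, camera): "at" ([column, row] in pixels: a listed point, or the origin of a listed thing).
The state is a dict: "t": time; "q": joint angles; "joint_vel": joint speeds; "joint_torque": joint torques, N m; "eef_pos": TCP position; "tool_rot": TCP orientation; "contact_force": force on the tool from outside, world axes, zero at the start; "torque": the same for the moment, N m; "gripper_width": opening from 0.0 (shut) to 1.0 (fully open); "grasp_force": force on a finger pad.
Only numpy, scipy, OpenCV 4.12 (cv2) and the standard library are available. Lean on these libraries where they do the work, as an engineer would, in place of code of your own. Each camera call takes 0.05 s, during which the arm holds its last target. There are 200 camera calls.

## Working session

There is one attempt and no reset: what is moved stays moved. The work goes in short steps, Python scripts to look and compute and a shell command to move; the robot and the scene stay as the last step left them, time stands still between calls to the robot, and variables do not carry over. Pictures are saved under pics/ and viewed, at most 10 in all, crops included, and the job is handed in when it is done.

```bash
mkdir -p pics
cat > h.py <<'E'
import numpy as np, cv2
from station import bot
def world(cam,px,depth=None,z=None):
    m=bot.camera_model(cam);K=np.array(m["intrinsics"]);R=np.array(m["R"]);t=np.array(m["t"])
    r=np.linalg.solve(K,[px[0],px[1],1.0]); c=-R.T@t; d=R.T@r
    s=depth if z is None else (z-c[2])/d[2]
    return c+s*d
E
python3 - <<'E'
from h import *
o=bot.get_obs();print({k:np.round(v,3).tolist() for k,v in o.items()})
for c in("scene","top"):
    im,d=bot.read_camera(c);cv2.imwrite(f"pics/{c}.png",im)
    for n,z in(("stop",.062),("home",.062),("clamp_hinge",.096),("handle_tip",.166),("switch_hinge",.055),("switch_tip",.088),("dish",.062),("shaker",0)):
        for r in bot.pinpoint(n,c)[:2]:
            print(c,n,round(r["score"],2),np.round(r["at"]),np.round(world(c,r["at"],z=z),3))
E
```

```text
{'t': 0.0, 'q': [-1.442, 0.478, 0.022, 1.556, -0.012, 1.109, -0.083], 'joint_vel': [-0.0, 0.001, -0.001, -0.001, -0.0, 0.0, 0.002], 'joint_torque': [0.0, -59.645, 1.608, -28.118, 0.013, 0.009, 0.0], 'eef_pos': [0.158, 0.656, 0.404], 'tool_rot': [-0.0, 0.118, 0.993, -0.001], 'contact_force': [-0.42, 0.164, -0.07], 'torque': [0.011, 0.027, 0.014], 'grasp_force': 0.0, 'gripper_width': 0.996}
scene stop 0.64 [388. 226.] [ 0.651 -0.038  0.062]
scene stop 0.23 [479. 350.] [ 0.421 -0.464  0.062]
scene home 0.86 [379. 232.] [ 0.611 -0.034  0.062]
scene clamp_hinge 0.63 [366. 208.] [0.645 0.041 0.096]
scene handle_tip 0.64 [358. 185.] [0.652 0.081 0.166]
scene handle_tip 0.18 [411. 371.] [ 0.214 -0.38   0.166]
scene switch_hinge 0.57 [385. 266.] [ 0.515 -0.118  0.055]
scene switch_hinge 0.45 [253. 204.] [0.476 0.373 0.055]
scene switch_tip 0.37 [382. 260.] [ 0.504 -0.113  0.088]
scene dish 0.77 [362. 248.] [ 0.526 -0.028  0.062]
scene dish 0.68 [346. 318.] [ 0.295 -0.14   0.062]
scene shaker 0.88 [369. 253.] [ 0.571 -0.028  0.   ]
top stop 0.91 [339. 183.] [ 0.656 -0.044  0.062]
top home 0.86 [332. 199.] [ 0.602 -0.022  0.062]
top home 0.33 [194. 238.] [0.485 0.406 0.062]
top clamp_hinge 0.7 [311. 184.] [0.641 0.044 0.096]
top handle_tip 0.65 [295. 171.] [0.659 0.089 0.166]
top handle_tip 0.24 [342. 185.] [ 0.612 -0.047  0.166]
top switch_hinge 0.82 [362. 227.] [ 0.514 -0.111  0.055]
top switch_hinge 0.31 [334. 202.] [ 0.594 -0.029  0.055]
top dish 0.92 [365. 287.] [ 0.325 -0.114  0.062]
top dish 0.84 [268. 257.] [0.422 0.178 0.062]
```

View pics/scene.png

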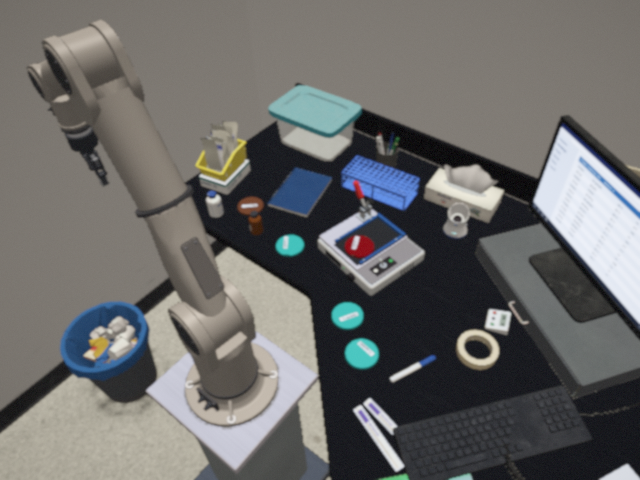

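View pics/top.png

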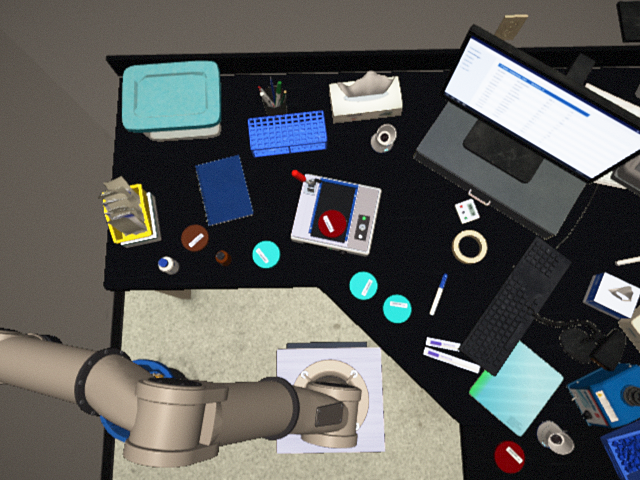

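Run:
```python
from h import *
P=np.array([[.0765,0],[.03,0],[.05,.082],[-.04,-.098]])
for W in ([[.651,-.038],[.611,-.034],[.645,.041],[.515,-.118]],[[.656,-.044],[.602,-.022],[.641,.044],[.514,-.111]]):
    W=np.array(W);p=P-P.mean(0);w=W-W.mean(0)
    a=np.arctan2((p[:,0]*w[:,1]-p[:,1]*w[:,0]).sum(),(p*w).sum());R=np.array([[np.cos(a),-np.sin(a)],[np.sin(a),np.cos(a)]])
    t=W.mean(0)-R@P.mean(0);print(a,t,np.round(W-(P@R.T+t),3).tolist())
```

```text
-0.20599717639569487 [ 0.57780895 -0.02737724] [[-0.002, 0.005], [0.004, -0.0], [0.001, -0.002], [-0.004, -0.003]]
-0.224859777181756 [ 0.57575009 -0.02285671] [[0.006, -0.004], [-0.003, 0.008], [-0.002, -0.002], [-0.001, -0.002]]
```

The shaker is at about (369,253) in the scene picture. In the top picture, the red dish (332,222) sits in front of the stop (339,183), and the lever leans left (298,175). The switch is on the right strip (362,225). The shaker is yawed about -12°, so the tool's y is almost along its y. I'll move above it for a wrist view.

```bash
python3 -m pendant '[[0.04,-0.03,-0.018,0,0],[0.04,-0.03,-0.018,0,0],[0.04,-0.03,-0.018,0,0],[0.04,-0.03,-0.018,0,0],[0.04,-0.03,-0.018,0,0],[0.04,-0.03,-0.018,0,0],[0.04,-0.03,-0.018,0,0],[0.04,-0.03,-0.018,0,0],[0.04,-0.03,-0.018,0,0],[0.04,-0.03,-0.018,0,0]]'; python3 -m pendant '[[0.04,-0.0167,-0.0344,0,0],[0.04,-0.0167,-0.0344,0,0],[0.04,-0.0167,-0.0344,0,0],[0.04,-0.0167,-0.0344,0,0],[0.04,-0.0167,-0.0344,0,0],[0.04,-0.0167,-0.0344,0,0],[0.04,-0.0167,-0.0344,0,0],[0.04,-0.0167,-0.0344,0,0],[0.04,-0.0167,-0.0344,0,0],[0.04,-0.0167,-0.0344,0,0],[0.04,-0.0167,-0.0344,0,0],[0.04,0,0,0,0]]'
cat > look.py <<'E'
from h import *
import sys
o=bot.get_obs();print(o["t"],np.round(o["eef_pos"],4),np.round(o["tool_rot"],3),np.round(o["contact_force"],1),round(o["gripper_width"],3))
c="wrist";im,d=bot.read_camera(c);cv2.imwrite(f"pics/{sys.argv[1]}.png",im);np.save("d.npy",d)
for n,z in(("stop",.062),("home",.062),("clamp_hinge",.096),("handle_tip",.166),("switch_hinge",.055),("switch_tip",.088),("dish",.062)):
    for r in bot.pinpoint(n,c)[:2]:
        print(n,round(r["score"],2),np.round(r["at"]),np.round(world(c,r["at"],z=z),4))
E
python3 look.py w1
```

```text
t: 1.73
eef_pos: [0.4088, 0.4094, 0.405]
tool_rot: [0.0, 0.118, 0.993, 0.0]
contact_force: [1.4, 1.1, -0.6]
gripper_width: 0.469
grasp_force: 0.0
t: 2.73
eef_pos: [0.4981, -0.008, 0.4054]
tool_rot: [0.001, 0.123, 0.992, -0.001]
contact_force: [-0.6, -0.8, 1.2]
gripper_width: 0.471
grasp_force: 0.0
2.7333 [ 0.4981 -0.008   0.4054] [ 0.001  0.123  0.992 -0.001] [-0.6 -0.8  1.2] 0.471
stop 0.57 [320. 381.] [ 0.6475 -0.0356  0.062 ]
home 0.77 [319. 333.] [ 0.5995 -0.0222  0.062 ]
handle_tip 0.53 [522. 446.] [0.6515 0.1012 0.166 ]
switch_hinge 0.67 [205. 262.] [ 0.5139 -0.1005  0.055 ]
switch_tip 0.64 [188. 262.] [ 0.502  -0.1006  0.088 ]
switch_tip 0.28 [318. 335.] [ 0.5867 -0.0183  0.088 ]
dish 0.89 [155.  55.] [ 0.3528 -0.0842  0.062 ]
dish 0.73 [313. 253.] [ 0.5253 -0.0086  0.062 ]
```

View pics/w1.png

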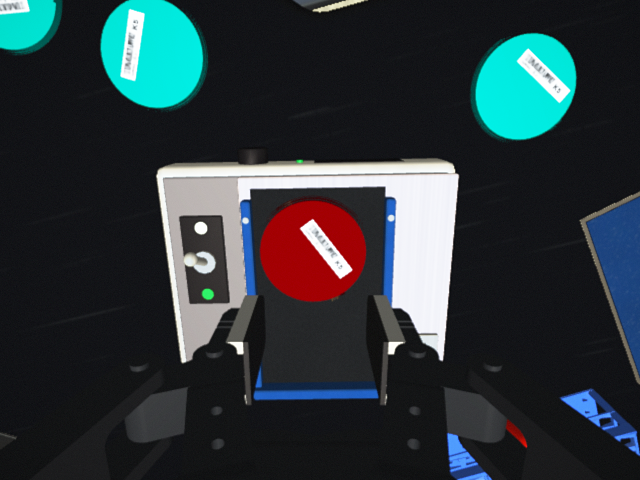

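Run:
```python
from h import *
im=cv2.imread("pics/w1.png");d=np.load("d.npy");m=bot.camera_model("wrist");K=np.array(m["intrinsics"]);R=np.array(m["R"]);t=np.array(m["t"])
v,u=np.mgrid[:480,:640];pc=np.stack([(u-K[0,2])/K[0,0]*d,(v-K[1,2])/K[1,1]*d,d],-1);W=(pc-t)@R;np.save("W.npy",W)
print("cam",-R.T@t)
b,g,r=[im[...,i].astype(int) for i in range(3)]
hsv=cv2.cvtColor(im,cv2.COLOR_BGR2HSV)
blue=(b>90)&(b>r+60)&(abs(W[...,2]-.072)<.012)&(d>0)
red=(r>70)&(r>b+45)&(r>g+45)&(d>0)
dish=red&(abs(W[...,2]-.078)<.008);lev=red&(W[...,2]>.11)
print(blue.sum(),dish.sum(),lev.sum())
P=W[blue][:,:2]; 
box=cv2.minAreaRect(P.astype(np.float32)*1000);print("blue box",box,cv2.boxPoints(box))
print("blue z",np.percentile(W[blue][:,2],[5,50,95]))
D=W[dish];print("dish",cv2.minEnclosingCircle(D[:,:2].astype(np.float32)*1000),D[:,2].mean())
L=W[lev];print("lever",L.min(0),L.max(0)) if len(L) else 0
```

```text
cam [0.42631274 0.01719446 0.37423407]
3517 3 223
blue box ((667.0304565429688, 51.80035400390625), (444.4756164550781, 212.32608032226562), 34.00432205200195) [[ 423.42407    15.521324]
 [ 542.1686   -160.49602 ]
 [ 910.63684    88.079384]
 [ 791.89233   264.09674 ]]
blue z [0.06256238 0.07147995 0.0735237 ]
dish ((501.6077575683594, 2.1596174240112305), 8.612770080566406) 0.07779100153575122
lever [0.50082065 0.04611248 0.15434769] [0.64446302 0.10163021 0.3046473 ]
```

The dish is at (313,250) on the mat between the rails (248 and 390), the stop is at row 393, and the switch ball is near (190,260). The rails run almost parallel to the image columns, so the tool is nearly aligned. Next I'll refine the frame.

Run:
```python
from h import *
im=cv2.imread("pics/w1.png");W=np.load("W.npy")
b,g,r=[im[...,i].astype(int) for i in range(3)]
v,u=np.mgrid[:480,:640]
def big(m):
    n,l,s,c=cv2.connectedComponentsWithStats(m.astype(np.uint8));return l==1+s[1:,4].argmax()
dm=big((r>70)&(r>b+45)&(r>g+45)); h=cv2.convexHull(np.argwhere(dm)[:,::-1].astype(np.int32)).reshape(-1,2)
P=np.array([world("wrist",p,z=.078)[:2] for p in h]);print("dish depth z",np.median(W[dm][:,2]),cv2.minEnclosingCircle(P.astype(np.float32)*1000))
bl=(b>90)&(b>r+60)
for nm,lo,hi in(("right",235,262),("left",380,400)):
    # inner edge of rail top per row
    pts=[]
    for row in range(215,290,5):
        c=np.where(bl[row,lo:hi])[0]
        if len(c): pts.append([*world("wrist",(lo+c.min(),row),z=.072)[:2],*world("wrist",(lo+c.max(),row),z=.072)[:2]])
    pts=np.array(pts)
    for k in(0,2):
        vx,vy,x,y=cv2.fitLine(pts[:,k:k+2].astype(np.float32),cv2.DIST_HUBER,0,.001,.001).ravel()
        print(nm,k,"yaw",np.arctan(vy/vx),"y at x=.55",y+(0.55-x)*vy/vx)
rows=np.where(bl[380:410,320])[0]+380;print(rows,world("wrist",(320,rows.min()),z=.074))
sm=big((g>150)&(b<100)&(u<240)&(u>180));c=np.argwhere(sm).mean(0)[::-1];print("green",c,world("wrist",c,z=.054))
```

```text
dish depth z 0.0669169678269695 ((520.0768432617188, -7.262698650360107), 42.08272171020508)
right 0 yaw -0.21610223 y at x=.55 -0.070653364
right 2 yaw -0.2174923 y at x=.55 -0.06376709
left 0 yaw -0.21942103 y at x=.55 0.044775203
left 2 yaw -0.21507247 y at x=.55 0.05194744
[389 390 391 392 393 394 395 396 397 398] [ 0.64689581 -0.03124603  0.074     ]
green [209.7  291.65] [ 0.54172465 -0.10555286  0.054     ]
```

```bash
cat > go.py <<'E'
# usage: go.py x_sh y_sh ztcp : tool-axis shift needed, from measured pose
from h import *
from scipy.spatial.transform import Rotation as Ro
import sys
O=np.array([.572,-.0147,0]);YAW=-.217
S=Ro.from_euler('z',YAW).as_matrix()
o=bot.get_obs();q=o["tool_rot"];T=Ro.from_quat([q[1],q[2],q[3],q[0]]).as_matrix()
p=np.array(o["eef_pos"]);sh=S.T@(p-O)
print("t",round(o["t"],2),"TCP shaker",np.round(sh,4),"z axis",np.round(T[:,2],3),"yaw err deg",round(np.degrees(np.arctan2(*(T[:2,1]@S[:2,:2]) )),2),"F",np.round(S.T@o["contact_force"],1),"w",round(o["gripper_width"],3))
if len(sys.argv)>3:
    tg=S@np.array([float(a) for a in sys.argv[1:4]])+O;print("tool shift",np.round(T.T@(tg-p),4))
E
python3 -m pendant '[[0.04,0,0,0,0],[0.04,0,0,0,0]]'; python3 go.py -0.122 0 0.238
```

```text
t: 3.3
eef_pos: [0.4975, 0.0005, 0.4047]
tool_rot: [-0.0, 0.118, 0.993, 0.0]
contact_force: [-0.4, 0.3, -0.1]
gripper_width: 0.469
grasp_force: 0.0
t 3.3 TCP shaker [-0.076  -0.0012  0.4047] z axis [-0.  0. -1.] yaw err deg 1.07 F [-0.4  0.2 -0.1] w 0.469
tool shift [0.046  0.0003 0.1667]
```

The arm was still settling when that picture was taken, so I'll measure again at rest.

```bash
cat > refine.py <<'E'
from h import *
im,d=bot.read_camera("wrist");cv2.imwrite("pics/w2.png",im);print(bot.get_obs()["eef_pos"])
b,g,r=[im[...,i].astype(int) for i in range(3)]
def big(m):
    n,l,s,c=cv2.connectedComponentsWithStats(m.astype(np.uint8));return l==1+s[1:,4].argmax()
dm=big((r>70)&(r>b+45)&(r>g+45)); h=cv2.convexHull(np.argwhere(dm)[:,::-1].astype(np.int32)).reshape(-1,2)
for z in(.067,.078):
    P=np.array([world("wrist",p,z=z)[:2] for p in h]);print("dish",z,cv2.minEnclosingCircle(P.astype(np.float32)*1000))
print("dish depth",np.median(d[dm]))
bl=(b>90)&(b>r+60)
for nm,lo,hi in(("right",225,275),("left",365,415)):
    pts=[]
    for row in range(215,290,5):
        c=np.where(bl[row,lo:hi])[0]
        if len(c): pts.append([*world("wrist",(lo+c.min(),row),z=.072)[:2],*world("wrist",(lo+c.max(),row),z=.072)[:2]])
    pts=np.array(pts)
    for k in(0,2):
        vx,vy,x,y=cv2.fitLine(pts[:,k:k+2].astype(np.float32),cv2.DIST_HUBER,0,.001,.001).ravel()
        print(nm,k,"yaw",np.arctan(vy/vx),"y at x=.55",y+(0.55-x)*vy/vx)
rows=np.where(bl[370:420,320])[0]+370;print(rows,world("wrist",(320,rows.min()),z=.074))
for n,z in(("stop",.062),("home",.062),("switch_hinge",.055),("switch_tip",.088)):
    for r in bot.pinpoint(n,"wrist")[:1]: print(n,round(r["score"],2),np.round(r["at"]),np.round(world("wrist",r["at"],z=z),4))
E
python3 refine.py
```

```text
[4.97496746e-01 3.23199328e-04 4.04665778e-01]
dish 0.067 ((525.1171875, -19.32664680480957), 43.78553009033203)
dish 0.078 ((521.5829467773438, -18.046058654785156), 42.217918395996094)
dish depth 0.3230874
right 0 yaw -0.2273048 y at x=.55 -0.081755936
right 2 yaw -0.22863823 y at x=.55 -0.074797735
left 0 yaw -0.22557978 y at x=.55 0.034398124
left 2 yaw -0.23027173 y at x=.55 0.04142747
[393 394 395 396 397 398 399 400 401 402] [ 0.6510524  -0.03340455  0.074     ]
stop 0.97 [307. 385.] [ 0.6486 -0.0453  0.062 ]
home 0.9 [308. 336.] [ 0.5995 -0.032   0.062 ]
switch_hinge 0.68 [194. 265.] [ 0.5148 -0.1121  0.055 ]
switch_tip 0.62 [175. 264.] [ 0.5009 -0.1125  0.088 ]
```

```bash
sed -i 's/^O=.*/O=np.array([.5745,-.0258,0]);YAW=-.228/' go.py; python3 go.py -0.125 -0.002 0.238
```

```text
t 3.55 TCP shaker [-0.0808  0.0077  0.4047] z axis [-0.  0. -1.] yaw err deg 0.5 F [0.2 0.1 0.8] w 0.473
tool shift [ 0.0441 -0.0101  0.1667]
```

```bash
python3 -m pendant '[[0.04,0.022,-0.005,0,0],[0.04,0.022,-0.005,0.03,0],[0.04,0,0,0.035,0],[0.04,0,0,0.035,0],[0.04,0,0,0.03,0],[0.04,0,0,0.02,0],[0.04,0,0,0.007,0],[0.04,0,0,0.004,0],[0.04,0,0,0.004,0],[0.04,0,0,0,0],[0.04,0,0,0,0],[0.04,0,0,0,0]]'; python3 go.py -0.125 -0.002 0.238
python3 - <<'E'
from h import *
im,d=bot.read_camera("wrist");cv2.imwrite("pics/w3.png",im)
E
```

```text
t: 4.55
eef_pos: [0.4529, 0.0005, 0.2407]
tool_rot: [0.001, 0.118, 0.993, 0.0]
contact_force: [0.7, 0.1, 0.5]
gripper_width: 0.464
grasp_force: 0.0
t 4.55 TCP shaker [-0.1244 -0.0018  0.2407] z axis [ 0.002  0.001 -1.   ] yaw err deg 0.51 F [0.6 0.3 0.5] w 0.464
tool shift [ 0.0006 -0.0002  0.0027]
```

View pics/w3.png

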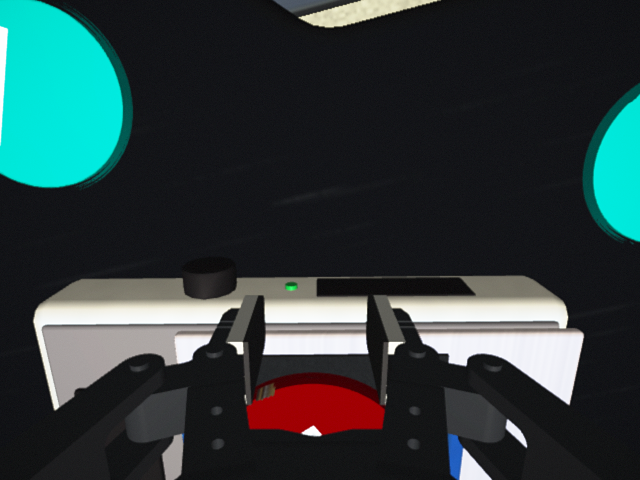

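The fingers straddle the dish's near edge, at (250..385, 400), and are low over the mat. I'll lower them 3 mm and push.

```bash
python3 -m pendant '[[0.04,0,0,0.003,0],[0.04,-0.006,0,0,0],[0.04,-0.008,0,0,0],[0.04,-0.008,0,0,0],[0.04,-0.008,0,0,0],[0.04,-0.008,0,0,0],[0.04,-0.008,0,0,0],[0.04,-0.008,0,0,0],[0.04,-0.008,0,0,0],[0.04,-0.008,0,0,0],[0.04,-0.008,0,0,0],[0.04,-0.004,0,0,0]]';python3 -m pendant '[[0.04,-0.003,0,0,0],[0.04,-0.003,0,0,0],[0.04,-0.003,0,0,0],[0.04,-0.002,0,0,0],[0.04,0,0,0,0]]'; python3 go.py -0.023 -0.002 0.238
```

```text
t: 5.6
eef_pos: [0.5334, -0.0191, 0.2368]
tool_rot: [0.0, 0.118, 0.993, -0.0]
contact_force: [-0.4, 0.2, 0.2]
gripper_width: 0.467
grasp_force: 0.1
t: 6.02
eef_pos: [0.5431, -0.0214, 0.2367]
tool_rot: [0.0, 0.118, 0.993, 0.0]
contact_force: [-0.5, 0.3, 0.5]
gripper_width: 0.468
grasp_force: 0.0
t 6.02 TCP shaker [-0.0316 -0.0028  0.2367] z axis [ 0. -0. -1.] yaw err deg 0.5 F [-0.5  0.2  0.5] w 0.468
tool shift [-0.0086  0.0009 -0.0013]
```

```bash
python3 -m pendant '[[0.04,-0.002,0,0,0],[0.04,-0.002,0,0,0],[0.04,-0.002,0,0,0],[0.04,0,0,0,0]]';python3 go.py -0.023 -0.002 0.238;python3 -m pendant '[[0.04,-0.0015,0,0,0],[0.04,-0.0015,0,0,0],[0.04,0,0,0,0]]';python3 go.py -0.023 -0.002 0.238
```

```text
t: 6.35
eef_pos: [0.5491, -0.0228, 0.2368]
tool_rot: [0.0, 0.118, 0.993, 0.0]
contact_force: [0.4, 0.3, 0.3]
gripper_width: 0.47
grasp_force: 0.0
t 6.35 TCP shaker [-0.0255 -0.0028  0.2368] z axis [ 0.001 -0.    -1.   ] yaw err deg 0.51 F [0.4 0.3 0.3] w 0.47
tool shift [-0.0025  0.0009 -0.0012]
t: 6.6
eef_pos: [0.5518, -0.0235, 0.2367]
tool_rot: [0.0, 0.118, 0.993, -0.0]
contact_force: [0.2, -0.3, -0.2]
gripper_width: 0.466
grasp_force: 0.0
t 6.6 TCP shaker [-0.0226 -0.0029  0.2367] z axis [ 0. -0. -1.] yaw err deg 0.5 F [ 0.3 -0.2 -0.2] w 0.466
tool shift [ 0.0004  0.0009 -0.0013]
```

```bash
for i in 1 2 3; do python3 -m pendant '[[0.04,-0.0015,0,0,0],[0.04,0,0,0,0]]' | grep -E "contact"; python3 go.py; done
python3 - <<'E'
from h import *
im,d=bot.read_camera("scene");cv2.imwrite("pics/s2.png",cv2.resize(im[180:310,290:450],(800,600),interpolation=cv2.INTER_CUBIC))
im,d=bot.read_camera("wrist");cv2.imwrite("pics/w4.png",im)
E
```

```text
contact_force: [-0.1, 0.3, -0.3]
t 6.77 TCP shaker [-0.0212 -0.0029  0.2367] z axis [ 0. -0. -1.] yaw err deg 0.51 F [-0.1  0.3 -0.3] w 0.466
contact_force: [-2.7, 0.6, 2.2]
t 6.93 TCP shaker [-0.0202 -0.0029  0.2365] z axis [-0.001  0.    -1.   ] yaw err deg 0.5 F [-2.8 -0.   2.2] w 0.469
contact_force: [-5.1, 1.9, 3.1]
t 7.1 TCP shaker [-0.0195 -0.0029  0.2363] z axis [-0.004  0.001 -1.   ] yaw err deg 0.49 F [-5.4  0.7  3.1] w 0.468
```

View pics/w4.png

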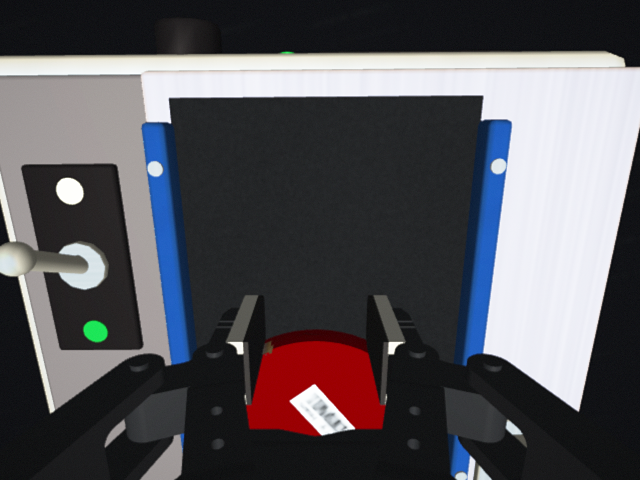

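The dish is against the stop, with a firm 5 N reaction. I'll back off gently, rise, and check from above.

```bash
python3 -m pendant '[[0.04,0.003,0,0,0],[0.04,0.008,0,0,0],[0.04,0.015,0,0,0],[0.04,0.02,0,-0.01,0],[0.02,0.015,0,-0.03,0],[0,0,0,-0.035,0],[0,0,0,-0.035,0],[0,0,0,-0.035,0],[0,0,0,-0.02,0],[0,0,0,0,0],[0,0,0,0,0],[0,0,0,0,0]]'; python3 -m pendant '[[0,0,0,0,0],[0,0,0,0,0]]' >/dev/null; python3 go.py; python3 refine.py; cp pics/w2.png pics/w5.png
```

```text
t: 8.2
eef_pos: [0.4961, -0.0101, 0.4009]
tool_rot: [-0.0, 0.118, 0.993, -0.0]
contact_force: [0.7, -0.1, -0.4]
gripper_width: 0.0
grasp_force: 0.0
t 8.37 TCP shaker [-0.0798 -0.0024  0.4004] z axis [-0.002 -0.001 -1.   ] yaw err deg 0.5 F [-0.7 -0.4 -0.6] w -0.002
[ 0.49634359 -0.01017613  0.40052271]
dish 0.067 ((600.4544677734375, 2.639315605163574), 15.421212196350098)
dish 0.078 ((594.095947265625, 2.7604925632476807), 14.861763000488281)
dish depth 0.33786798
right 0 yaw -0.22507818 y at x=.55 -0.08147779
right 2 yaw -0.2285292 y at x=.55 -0.074625865
left 0 yaw -0.22878598 y at x=.55 0.034631822
left 2 yaw -0.23195447 y at x=.55 0.04164346
[401 402 403 404 405] [ 0.65387722 -0.04543883  0.074     ]
stop 0.55 [323. 386.] [ 0.6487 -0.0415  0.062 ]
switch_hinge 0.7 [204. 265.] [ 0.514 -0.113  0.055]
switch_tip 0.6 [190. 265.] [ 0.5024 -0.1106  0.088 ]
```

View pics/w5.png

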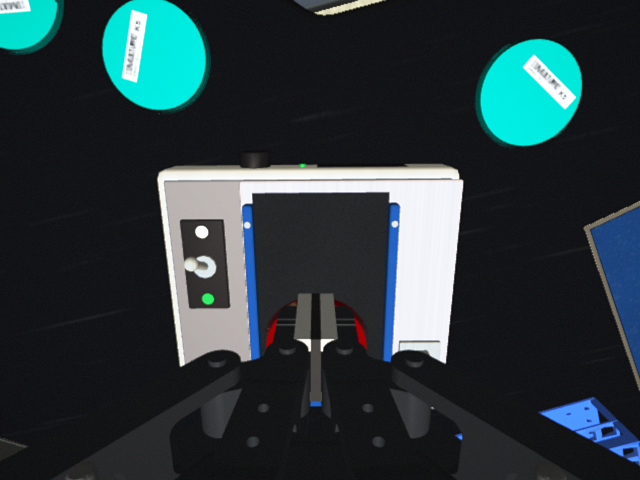

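The dish's near edge now shows at row 297, so it moved home. The switch bat is unchanged. Next is the clamp: I'll go to the left of the lever with shut fingers and turn 90° so the flat side pushes.

```bash
python3 -c "
from h import *;print(np.round(bot.get_obs()['q'],2))"; python3 -m pendant '[[0,0,0.03,0,0],[0,0,0.03,0,0],[0,0,0.03,0,0],[0,-0.01,0.03,0,0],[0,-0.02,0.03,0,0],[0,-0.03,0.02,0,0],[0,-0.03,0.01,0,0],[0,-0.03,0,0,0],[0,-0.01,0,0,0],[0,0,0,0,0],[0,0,0,0,0],[0,0,0,0,0]]' ; python3 go.py 0.05 0.18 0.4
cat > lev.py <<'E'
from h import *
import sys
O=np.array([.5745,-.0258,0]);a=-.228;S=np.array([[np.cos(a),-np.sin(a),0],[np.sin(a),np.cos(a),0],[0,0,1]])
for c in("top","scene","wrist"):
    im,d=bot.read_camera(c);cv2.imwrite(f"pics/{sys.argv[1]}_{c}.png",im)
    for n,z in(("handle_tip",.166),("switch_tip",.088),("home",.062),("dish",.062)):
        for r in bot.pinpoint(n,c)[:2]: print(c,n,round(r["score"],2),np.round(r["at"]),"shaker",np.round(S.T@(world(c,r["at"],z=z)-O),3))
    b,g,r=[im[...,i].astype(int) for i in range(3)]
    m=bot.camera_model(c);K=np.array(m["intrinsics"]);R=np.array(m["R"]);t=np.array(m["t"])
    v,u=np.mgrid[:480,:640];W=(np.stack([(u-K[0,2])/K[0,0]*d,(v-K[1,2])/K[1,1]*d,d],-1)-t)@R;X=(W-O)@S
    k=(r>70)&(r>b+45)&(r>g+45)&(d>0)&(abs(X[...,0]-.05)<.04)&(abs(X[...,1]-.08)<.1)&(X[...,2]>.115)&(X[...,2]<.2)
    if k.sum()>8: print(c,"grip n",k.sum(),np.round(X[k].min(0),3),np.round(X[k].max(0),3))
    k=(r>70)&(r>b+45)&(r>g+45)&(d>0)&(X[...,2]>.055)&(X[...,2]<.085)&(abs(X[...,1])<.06)&(abs(X[...,0])<.12)
    if k.sum()>8: print(c,"dish n",k.sum(),np.round(X[k].min(0),3),np.round(X[k].max(0),3))
E
python3 lev.py a
```

```text
[-0.44  0.19  0.38  2.   -0.08  0.97  1.32]
t: 9.62
eef_pos: [0.6643, 0.1344, 0.4015]
tool_rot: [-0.001, 0.118, 0.993, 0.0]
contact_force: [-0.5, 0.6, 0.3]
gripper_width: -0.002
grasp_force: 0.0
t 9.62 TCP shaker [0.0512 0.1763 0.4015] z axis [-0.001  0.    -1.   ] yaw err deg 0.5 F [-0.7  0.5  0.3] w -0.002
tool shift [0.0013 0.0037 0.0015]
top handle_tip 0.56 [298. 174.] shaker [0.05  0.12  0.166]
top home 0.74 [334. 201.] shaker [0.021 0.004 0.062]
top dish 0.8 [364. 287.] shaker [-0.224 -0.139  0.062]
top dish 0.72 [398. 308.] shaker [-0.264 -0.249  0.062]
top grip n 64 [0.038 0.1   0.129] [0.057 0.127 0.176]
top dish n 529 [-0.014 -0.047  0.057] [0.074 0.04  0.079]
scene handle_tip 0.58 [356. 183.] shaker [0.054 0.13  0.166]
scene switch_tip 0.58 [478. 353.] shaker [-0.076 -0.471  0.088]
scene switch_tip 0.46 [381. 264.] shaker [-0.063 -0.111  0.088]
scene home 0.75 [379. 233.] shaker [0.036 0.001 0.062]
scene dish 0.83 [379. 234.] shaker [ 0.03  -0.004  0.062]
scene dish 0.79 [346. 316.] shaker [-0.241 -0.171  0.062]
scene grip n 88 [0.037 0.099 0.126] [0.057 0.135 0.178]
scene dish n 401 [-0.016 -0.046  0.057] [0.078 0.042 0.073]
wrist handle_tip 0.76 [232. 262.] shaker [0.051 0.13  0.166]
wrist dish 0.71 [ 85. 194.] shaker [ 0.03  -0.006  0.062]
wrist grip n 1967 [0.04  0.051 0.118] [0.06  0.14  0.178]
wrist dish n 8630 [-0.012 -0.053  0.061] [0.076 0.039 0.08 ]
```

The dish is home (x = 0.030, y = -0.005), and the handle tip is at shaker (0.051, 0.130), as it should be. I'll start the turn with one row to see which way joint 7 goes.

```bash
python3 -m pendant '[[0,0,0.004,0,6.9],[0,0,0,0,0]]' >/dev/null; python3 -c "
from h import *;print(np.round(bot.get_obs()['q'],2))"; python3 go.py
```

```text
[-0.53  0.5   0.34  1.56 -0.18  1.11  1.06]
t 10.53 TCP shaker [0.0521 0.1812 0.4016] z axis [-0.  0. -1.] yaw err deg 7.61 F [-0.2  0.7 -0.5] w -0.001
```

```bash
python3 -m pendant '[[0,0,0,0,6.87],[0,0,0,0,6.87],[0,0,0,0,6.87],[0,0,0,0,6.87],[0,0,0,0,6.87],[0,0,0,0,6.87],[0,0,0,0,6.87],[0,0,0,0,6.87],[0,0,0,0,6.87],[0,0,0,0,6.87],[0,0,0,0,6.87],[0,0,0,0,6.87]]' >/dev/null; python3 -m pendant '[[0,0,0,0,0],[0,0,0,0,0]]'; python3 -c "
from h import *;print(np.round(bot.get_obs()['q'],2))"; python3 go.py 0.05 0.18 0.325
```

```text
t: 11.7
eef_pos: [0.6661, 0.1384, 0.4015]
tool_rot: [0.0, 0.78, 0.625, -0.0]
contact_force: [0.5, 0.5, 0.1]
gripper_width: 0.004
grasp_force: 0.0
[-0.75  0.57  0.68  1.58 -0.38  1.13 -0.2 ]
t 11.7 TCP shaker [0.0522 0.1807 0.4015] z axis [-0. -0. -1.] yaw err deg 89.52 F [0.4 0.6 0.1] w 0.004
tool shift [-0.0006 -0.0022  0.0765]
```

```bash
python3 -m pendant '[[0,0,-0.002,0.03,0],[0,0,0,0.03,0],[0,0,0,0.0165,0],[0,-0.01,0,0,0],[0,-0.01,0,0,0],[0,-0.008,0,0,0],[0,-0.008,0,0,0],[0,-0.008,0,0,0],[0,-0.008,0,0,0],[0,0,0,0,0]]'; python3 go.py; python3 -m pendant '[[0,-0.007,0,0,0],[0,-0.007,0,0,0],[0,-0.007,0,0,0],[0,-0.006,0,0,0],[0,-0.006,0,0,0],[0,0,0,0,0]]'; python3 go.py
```

```text
t: 12.53
eef_pos: [0.6533, 0.0862, 0.3282]
tool_rot: [0.001, 0.782, 0.623, 0.002]
contact_force: [0.6, 2.5, 1.9]
gripper_width: 0.001
grasp_force: 1.3
t 12.53 TCP shaker [0.0514 0.1269 0.3282] z axis [ 0.005  0.002 -1.   ] yaw err deg 89.89 F [-0.   2.6  1.9] w 0.001
t: 13.03
eef_pos: [0.6446, 0.0529, 0.325]
tool_rot: [0.0, 0.783, 0.622, -0.001]
contact_force: [-0.3, -0.6, -1.3]
gripper_width: 0.003
grasp_force: 0.0
t 13.03 TCP shaker [0.0505 0.0925 0.325 ] z axis [-0.001 -0.002 -1.   ] yaw err deg 90.02 F [-0.2 -0.6 -1.3] w 0.003
```

Force rose, then fell to zero, so it probably snapped over. I'll back off and check.

```bash
python3 -m pendant '[[0,0.015,0,0,0],[0,0.03,0,0,0],[0,0.03,0,0,0],[0,0.015,0,-0.03,0],[0,0,0,-0.035,0],[0,0,0,-0.01,0],[0,0,0,0,0],[0,0,0,0,0],[0,0,0,0,0]]'>/dev/null; python3 go.py; python3 lev.py b
```

```text
t 13.78 TCP shaker [0.0497 0.1857 0.3988] z axis [-0.002 -0.    -1.   ] yaw err deg 89.84 F [-0.5 -0.3 -0.6] w -0.001
top handle_tip 0.53 [327. 180.] shaker [0.051 0.032 0.166]
top switch_tip 0.7 [328. 179.] shaker [0.081 0.035 0.088]
top home 0.92 [332. 202.] shaker [0.019 0.009 0.062]
top dish 0.84 [337. 199.] shaker [ 0.029 -0.003  0.062]
top dish 0.72 [269. 254.] shaker [-0.185  0.165  0.062]
top grip n 78 [0.038 0.026 0.135] [0.056 0.066 0.179]
top dish n 524 [-0.014 -0.047  0.056] [0.084 0.058 0.08 ]
scene handle_tip 0.72 [249. 206.] shaker [-0.253  0.257  0.166]
scene handle_tip 0.46 [377. 198.] shaker [0.056 0.037 0.166]
scene switch_tip 0.55 [382. 261.] shaker [-0.052 -0.105  0.088]
scene home 0.56 [378. 234.] shaker [ 0.03  -0.001  0.062]
scene dish 0.84 [288. 246.] shaker [-0.212  0.134  0.062]
scene dish 0.78 [345. 315.] shaker [-0.24  -0.163  0.062]
scene grip n 68 [0.037 0.026 0.131] [0.055 0.06  0.177]
scene dish n 398 [-0.013 -0.048  0.057] [0.081 0.045 0.076]
wrist dish 0.63 [ 76. 205.] shaker [-0.139  0.195  0.062]
wrist grip n 451 [0.045 0.055 0.129] [0.055 0.067 0.152]
```

View pics/b_wrist.png

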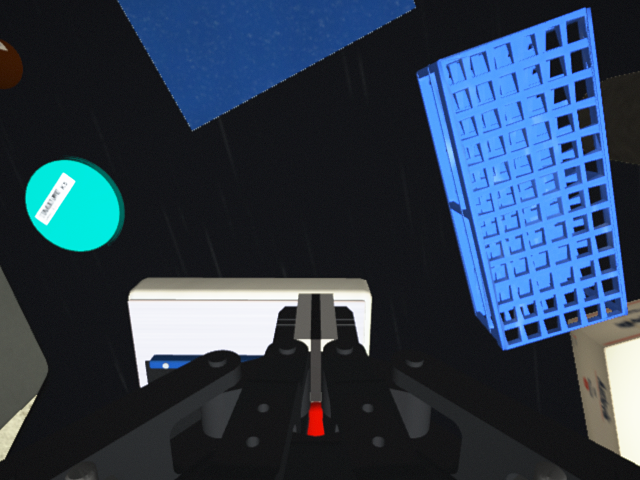

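The grip is now at y ≈ 0.03, right where shut puts it (0.034), and the dish is still at 0.030. Next is the switch.

```bash
python3 -m pendant '[[0,-0.0315,-0.0178,0,0],[0,-0.0315,-0.0178,0,0],[0,-0.0315,-0.0178,0,0],[0,-0.0315,-0.0178,0,0],[0,-0.0315,-0.0178,0,0],[0,-0.0315,-0.0178,0,0],[0,-0.0315,-0.0178,0,0],[0,-0.0315,-0.0178,0,0],[0,-0.0315,-0.0178,0,0],[0,0,0,0,0],[0,0,0,0,0],[0,0,0,0,0]]'; python3 go.py -0.11 -0.098 0.253
```

```text
t: 15.53
eef_pos: [0.4463, -0.0967, 0.4006]
tool_rot: [0.0, 0.782, 0.623, 0.001]
contact_force: [-0.2, 0.2, -0.2]
gripper_width: 0.003
grasp_force: 0.0
t 15.53 TCP shaker [-0.1088 -0.0981  0.4006] z axis [ 0.001  0.001 -1.   ] yaw err deg 89.84 F [-0.2  0.1 -0.2] w 0.003
tool shift [-1.000e-04 -1.300e-03  1.476e-01]
```

```bash
python3 -m pendant '[[0,0,0,0.035,0],[0,0,0,0.035,0],[0,0,0,0.035,0],[0,0,0,0.03,0],[0,0,0,0.0126,0],[0,0,0,0,0],[0,0,0.01,0,0],[0,0,0.01,0,0],[0,0,0.01,0,0],[0,0,0,0,0],[0,0,0,0,0]]'; python3 go.py; for i in 1 2 3; do python3 -m pendant '[[0,0,0.004,0,0],[0,0,0.004,0,0],[0,0,0,0,0]]'>/dev/null; python3 go.py; done
```

```text
t: 16.45
eef_pos: [0.4764, -0.1039, 0.2535]
tool_rot: [0.001, 0.782, 0.623, 0.001]
contact_force: [0.5, 0.7, -0.0]
gripper_width: 0.0
grasp_force: 0.0
t 16.45 TCP shaker [-0.0779 -0.0982  0.2535] z axis [ 0.002 -0.    -1.   ] yaw err deg 89.82 F [ 0.3  0.8 -0. ] w 0.0
t 16.7 TCP shaker [-0.0711 -0.0984  0.2527] z axis [-0.001  0.    -1.   ] yaw err deg 89.84 F [-1.4 -0.3 -0.5] w -0.001
t 16.95 TCP shaker [-0.0633 -0.0985  0.2526] z axis [-0.001  0.    -1.   ] yaw err deg 89.86 F [-1.7 -0.9  1.8] w -0.002
t 17.2 TCP shaker [-0.054  -0.0982  0.2528] z axis [ 0.002 -0.001 -1.   ] yaw err deg 89.83 F [-0.5  1.   0.7] w 0.001
```

```bash
python3 -m pendant '[[0,0,-0.01,0,0],[0,0,-0.02,0,0],[0,0,-0.025,0,0],[0,0,-0.005,-0.03,0],[0,0,0,-0.035,0],[0,0,0,-0.035,0],[0,0,0,-0.035,0],[0,0.03,0,-0.015,0],[0,0.03,0,0,0],[0,0.02,0,0,0],[0,0,0,0,0],[0,0,0,0,0]]'>/dev/null; python3 -m pendant '[[0,0,0,0,0],[0,0,0,0,0]]'; python3 lev.py c
python3 - <<'E'
import cv2
a=cv2.imread("pics/c_top.png")[160:270,270:400];b=cv2.imread("pics/c_scene.png")[175:300,300:440]
cv2.imwrite("pics/c2.png",cv2.hconcat([cv2.resize(a,(400,400),interpolation=cv2.INTER_CUBIC),cv2.resize(b,(400,400),interpolation=cv2.INTER_CUBIC)]))
E
```

```text
t: 18.37
eef_pos: [0.4573, -0.0189, 0.4023]
tool_rot: [-0.0, 0.783, 0.622, -0.0]
contact_force: [0.3, -0.2, 0.5]
gripper_width: -0.003
grasp_force: 0.0
top handle_tip 0.55 [438. 298.] shaker [-0.222 -0.34   0.166]
top switch_tip 0.55 [367. 220.] shaker [-0.024 -0.108  0.088]
top home 0.41 [465. 211.] shaker [ 0.075 -0.402  0.062]
top dish 0.8 [366. 285.] shaker [-0.217 -0.143  0.062]
top dish 0.76 [396. 310.] shaker [-0.269 -0.247  0.062]
scene handle_tip 0.56 [378. 198.] shaker [0.058 0.036 0.166]
scene handle_tip 0.26 [475. 351.] shaker [-0.125 -0.484  0.166]
scene switch_tip 0.67 [367. 210.] shaker [0.056 0.079 0.088]
scene switch_tip 0.38 [391. 258.] shaker [-0.025 -0.114  0.088]
scene home 0.74 [376. 233.] shaker [0.027 0.006 0.062]
scene home 0.3 [257. 233.] shaker [-0.251  0.241  0.062]
scene dish 0.97 [345. 318.] shaker [-0.247 -0.173  0.062]
scene dish 0.87 [381. 234.] shaker [ 0.036 -0.007  0.062]
scene grip n 68 [0.038 0.026 0.133] [0.055 0.06  0.177]
scene dish n 399 [-0.014 -0.047  0.057] [0.079 0.045 0.076]
wrist switch_tip 0.71 [427. 323.] shaker [-0.026 -0.099  0.088]
wrist dish 0.96 [227. 318.] shaker [-0.192 -0.109  0.062]
wrist dish 0.81 [189. 412.] shaker [-0.234 -0.206  0.062]
wrist grip n 2979 [0.04  0.025 0.127] [0.057 0.066 0.175]
wrist dish n 8456 [-0.012 -0.05   0.059] [0.076 0.039 0.073]
```

View pics/c2.png

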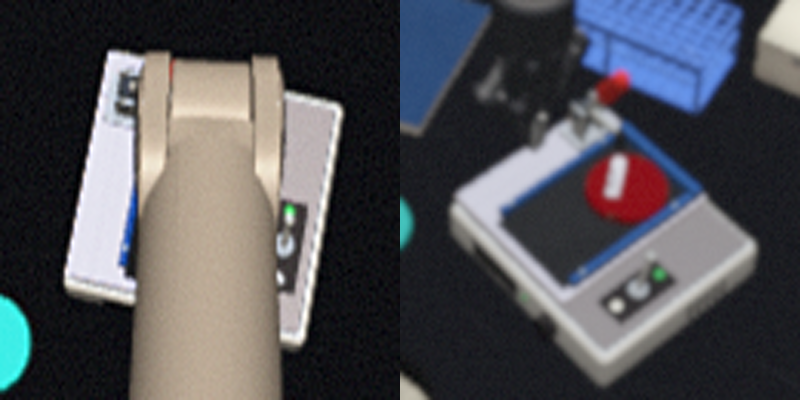

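View pics/c_wrist.png

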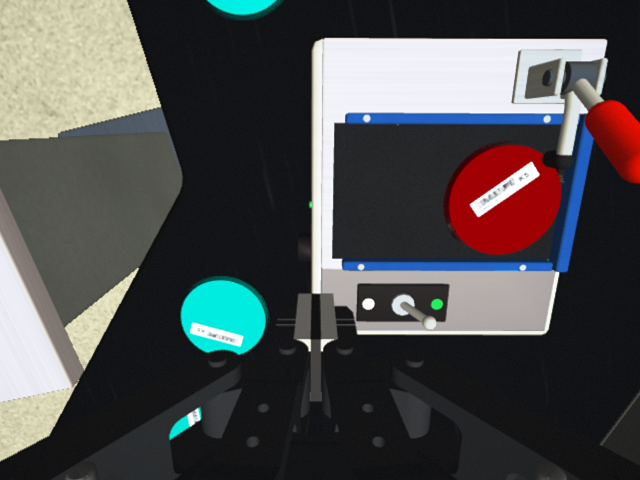

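The dish touches the stop (565,200), the clamp foot is over it (558,160), and the bat leans to the green dot (430,322). The robot is clear of everything, so I'll hand in.

```bash
python3 -c "
from station import bot
print(bot.hand_in())"
```

```text
the job is handed in; nothing more can be done
None
```

The job is handed in at about 19 s: the last pictures show the red dish home against the stop (about 5 mm right of centre), the clamp shut over it, and the switch on its green-dot side.

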